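Set a flanged coolant pipe in the jig by its pointer

ROBOT

A 6-joint arm with a two-finger parallel gripper is mounted at the origin on the work surface. World frame = base frame: x ahead of the robot, y to its left, z up, the work surface at z = 0. Lengths are in m, angles in rad, forces in N, time in s.
With the tool pointing down it reaches from about 0.35 to 0.975 m from the base axis. Payload 7.1 kg.
Tool frame: the origin (TCP) lies midway between the tips of the shut fingers; the grasp point (between the pads) lies ctrl.grip_point_offset behind it (ctrl.grip_point_offset is the distance from the TCP to the grasp point, in m); z points along the fingers, y is the line along which they close (so a half turn about z gives the same grasp; the last joint's range is limited). The gripper opens to 88 mm and grips with 3 to 60 N. Pads are 20 mm wide; open, the fingers measure 115 mm over their backs; the gripper's body (75 mm by 178 mm) begins 61 mm behind the grasp point.
Start: joints at [-1.296, 0.423, 1.63, -0, 1.089, -0.019], TCP at [0.181, -0.598, 0.223] pointing down, gripper open.
Joint ranges: [-3, 3], [-0.9, 2.11], [0.09, 2.58], [-1.31, 4.45], [0.11, 2.69], [-2.54, 2.54]. Speed limits (rad/s): [2.39, 2.39, 3.01, 3.14, 3.14, 3.14].

INTERFACE

Orientations are given as a 3x3 rotation matrix whose columns are the frame's x, y, z axes.
In Python, from bench import sensors, imaging, ctrl gives the robot as it stands.
- The arm moves only by the tool drive_tool, never from a script. Its arguments are lists of equal length, an entry for each row: "translation": the shift along the world's x, y, z in m, a list of three; "dr": the turn, a rotation vector about the world's x, y, z in rad, a list of three. A call has 1 to 20 rows; each row is the pose to reach, as a shift and turn from the pose commanded when the call began; what a row does not reach only later rows make up. A row lasts 1/10 s, in which the tool goes at most 50 mm and 8.59 degrees, less where a joint would pass 70% of its speed; a pose out of reach is approached as far as the arm can. A call with a gripper value outside its range is refused whole. "jaw" is the opening, from 0 (shut) to 1 (fully open), set as the call begins (left out, the last holds). The fingers move at their own pace and stop on an object; "squeeze" is the grip in N (left out, the last holds). Time passes only in rows, so rows that repeat a pose let the fingers close. It gives the time, the measured TCP pose, the force, the opening and the grip force at its end, in the units of the state.
- sensors.observe(): the state, without advancing time (a new reading comes with each control period).
- imaging.get_image(name): name is "scene" or "top" or "wrist"; returns a dict with "color" (420x560x3 uint8, red, green, blue), "mtx" (3x3 intrinsics, pixels), "dist_coeffs" ([k1, k2, p1, p2, k3] as OpenCV has them; the pictures are not rectified), "rvec" (rotation vector, rad) and "tvec" (3), from world to camera coordinates, as OpenCV has them. Camera axes: x right, y down, z forward; pixel columns grow to the right and rows downward; lengths in m; the calibration is good to about 2 mm. A picture is of the moment at which its call begins. There is no depth.
- ctrl.hand_in(): hands the job in; it is judged then, once.
The state is a dict: "time": time; "joint_positions": joint angles; "dq": joint speeds; "tau": joint torques, N m; "position": TCP position; "tcp_rot": TCP orientation; "contact_force": force on the tool from outside, world axes, zero at the start; "wrist_torque": the same for the moment, N m; "grip_width": finger opening in m; "grip_force": force on a finger pad.
Only numpy, scipy, OpenCV 4.12 (cv2) and the standard library are available. Lean on these libraries where they do the work, as an engineer would, in place of code of your own. Each camera call takes 0.05 s, during which the arm holds its last target. There are 200 camera calls.

TASK

Lay the aluminium pipe in the two V rests of the jig, with its end that is nearest the side outlet pushed right up against the jig's end stop, and turned about its own length so that the side outlet points upward, exactly in line with the jig's pointer as it is set. Leave the pointer at its setting and everything else on the bench where it is.

Things in the scene. Friction and masses are not known exactly. Their poses are not given: they have to be found in the camera images.
- pipe: Loose bare-aluminium pipe, 200 mm long, 40 mm across, 0.3 to 0.65 kg, with a side outlet: a 25 mm stub ending in a 40 x 40 x 8 mm square flange. Origin on the pipe's axis at mid-length; x along the pipe towards the outlet's end; y is the direction in which the outlet points. Starts lying on the bench, outlet level, axis 20 mm up.
- outlet (a point): Centre of the outlet's flange face, at pipe frame (70, 52, 0) mm: 70 mm from mid-length, 52 mm from the pipe's axis.
- jig: Grey steel jig fixed to the bench; base plate 270 x 110 x 12 mm (x from -123 to 147 mm). Origin on the bench surface under the cradle; x along the cradle towards the end stop, z up. A pipe in the rests has its axis along x at y = 0, z = 110 mm, and its origin at x = 0 if it touches the stop. Between the rests it is free (x -58 to +28 mm) down to the base plate.
- rest_far (a point): Cradle axis above the V rest away from the stop, jig (-65, 0, 110) mm. Each rest is a 90 degree V, 14 mm thick along x, 55 mm wide, rising to 108 mm above the bench.
- rest_near (a point): Cradle axis above the V rest nearer the stop, jig (35, 0, 110) mm.
- stop_face (a point): Point on the inner face of the end stop, on the cradle axis, jig (100, 0, 110) mm. The stop is an upright plate 12 mm thick, 70 mm wide, rising to 135 mm above the bench.
- pointer: The mark: a flat steel needle, 14 mm wide, on the outer side of the end stop. It swivels stiffly about the cradle's axis and is already set, up to 26 degrees either way from vertical. Origin on the cradle's axis at jig (116, 0, 110) mm; its z points along the needle to its tip, its x along the jig's x.
- pointer_tip (a point): Tip of the needle, 88 mm from the cradle's axis.
- wrench: steel wrench, 190 mm, lying flat; bystander
- carton: cardboard box 100 x 55 x 40 mm; bystander; origin under its centre
- filter: white oil filter, 76 mm across, 88 mm tall, standing; bystander; origin under its centre
- spray: spray can, 52 mm across, 130 mm tall; bystander; origin under its centre
- cup: white plastic cup, 80 mm across, 80 mm tall; bystander; origin under its centre
- carton2: pale paper box 70 x 120 x 50 mm; bystander; origin under its centre
- driver: screwdriver, 180 mm, lying flat; bystander
There are look-alikes about, which are no part of the job. What is shaped like the pipe but blue or purple is not meant.

How it is judged:
By the outcome, as a careful person would: the job done as asked, in the order asked, and still so for the second after the job is handed in, with the robot touching nothing.
It also fails if it takes over 58 s, if anything falls off the work surface, if the arm or the gripper's body presses on something with over 40 N, if the wrist force passes 120 N, or if a joint passes its speed limit or range.

## Working session

There is one attempt and no reset: what is moved stays moved. The work goes in short steps, Python scripts to look and compute and a tool call to move; the robot and the scene stay as the last step left them, time stands still between calls to the robot, and variables do not carry over. Pictures are saved under pics/ and viewed, at most 10 in all, crops included, and the job is handed in when it is done.

Besides the shell and the picture viewer there is one more tool, called after "Emit:" as name(argument=value, ...) on one line, values as JSON. drive_tool: Moves the arm, as the interface text tells. Its arguments: {"type":"object","properties":{"translation":{"type":"array","items":{"type":"array","items":{"type":"number"}}},"dr":{"type":"array","items":{"type":"array","items":{"type":"number"}}},"jaw":{"type":"number"},"squeeze":{"type":"number"}},"required":["translation","dr"]}

```bash
mkdir -p pics; ls; python3 - <<'E'
from bench import sensors, imaging, ctrl
import cv2,pickle
d={}
for n in("scene","top","wrist"):
    d[n]=imaging.get_image(n); cv2.imwrite(f"pics/{n}0.png",d[n]["color"][:,:,::-1])
pickle.dump(d,open("im0.pkl","wb"))
s=sensors.observe();print(s["time"],s["position"],s["tcp_rot"],s["contact_force"],s["grip_width"],ctrl.grip_point_offset)
E
```

```text
pics
0.15 [ 0.18090931 -0.59781029  0.22205246] [[ 9.57163241e-01  2.89548681e-01 -3.03910822e-04]
 [ 2.89548837e-01 -9.57162554e-01  1.14687121e-03]
 [ 4.11829871e-05 -1.18573999e-03 -9.99999296e-01]] [0.53176623 0.74598719 1.15970974] 0.08764006065915522 0.0187
```

View pics/top0.png

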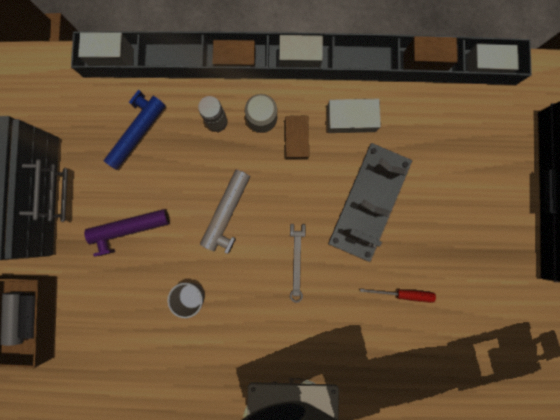

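View pics/scene0.png

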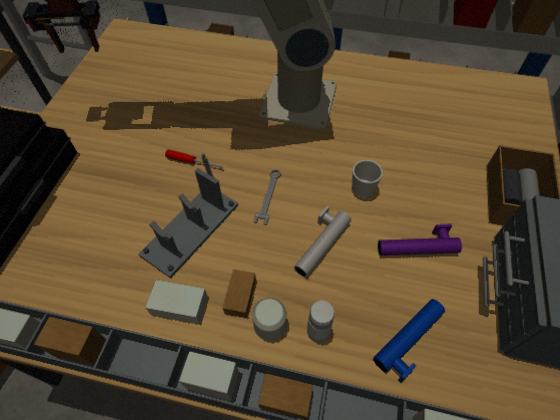

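The silver pipe is at top (240,173)–(209,246), with its outlet at (228,243). The jig is at top (370,200), with the stop and needle at its lower end, near (357,238). Candidates for the pipe are silver top (225,210), blue (135,132), purple (127,227) and the grey cylinder in the bin (12,320). I choose the silver one on the bench, and I'll check it in a close crop.

```bash
cat >h.py <<'E'
import cv2,numpy as np,pickle
def proj(c,P): return cv2.projectPoints(np.asarray(P,float).reshape(-1,3),c["rvec"],c["tvec"],c["mtx"],c["dist_coeffs"])[0].reshape(-1,2)
def back(c,uv,z):
    n=cv2.undistortPoints(np.asarray(uv,float).reshape(-1,1,2),c["mtx"],c["dist_coeffs"]).reshape(-1,2)
    R=cv2.Rodrigues(np.asarray(c["rvec"],float))[0];t=np.asarray(c["tvec"],float).ravel();o=-R.T@t
    d=np.c_[n,np.ones(len(n))]@R
    return o+d*((z-o[2])/d[:,2])[:,None]
def crop(im,x,y,w,h,s): # s scale
    return cv2.resize(im[y:y+h,x:x+w],None,fx=s,fy=s,interpolation=cv2.INTER_CUBIC)
E
python3 - <<'E'
from h import *
d=pickle.load(open("im0.pkl","rb"))
T=d["top"]["color"][:,:,::-1];S=d["scene"]["color"][:,:,::-1]
a=np.hstack([crop(T,190,160,66,100,3) , crop(T,325,140,90,130,3)[:300], crop(S,280,195,80,85,3.75)[:300]])
b=crop(S,130,145,114,133,4)
print(a.shape,b.shape)
g=lambda x:cv2.convertScaleAbs(x,alpha=1.6,beta=10)
cv2.imwrite("pics/c1.png",g(crop(T,190,160,100,100,4)));
L=np.hstack([crop(T,190,165,66,90,6)[:540],crop(S,285,200,70,80,5.7)[:540,:399]] if 0 else [crop(T,190,165,66,90,6),cv2.copyMakeBorder(crop(S,285,200,70,80,5.7),0,84,0,0,0)])
cv2.imwrite("pics/c1.png",g(L))
R=np.hstack([crop(T,325,140,90,125,4.4),cv2.copyMakeBorder(crop(S,135,150,110,125,3.6),0,100,0,0,0)])
cv2.imwrite("pics/c2.png",g(R));print(L.shape,R.shape)
c=d["top"]
print(back(c,[[240,173],[209,246]],.02),back(c,[[228,243]],.02))
E
```

```text
(300, 768, 3) (532, 456, 3)
(540, 795, 3) (550, 792, 3)
[[0.6133837  0.13896024 0.02      ]
 [0.43563291 0.20909716 0.02      ]] [[0.44384734 0.16351741 0.02      ]]
```

View pics/c1.png

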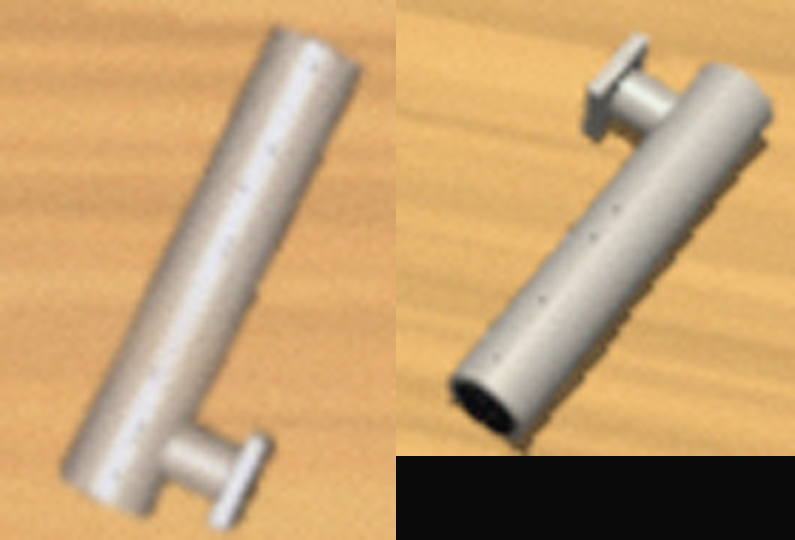

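View pics/c2.png

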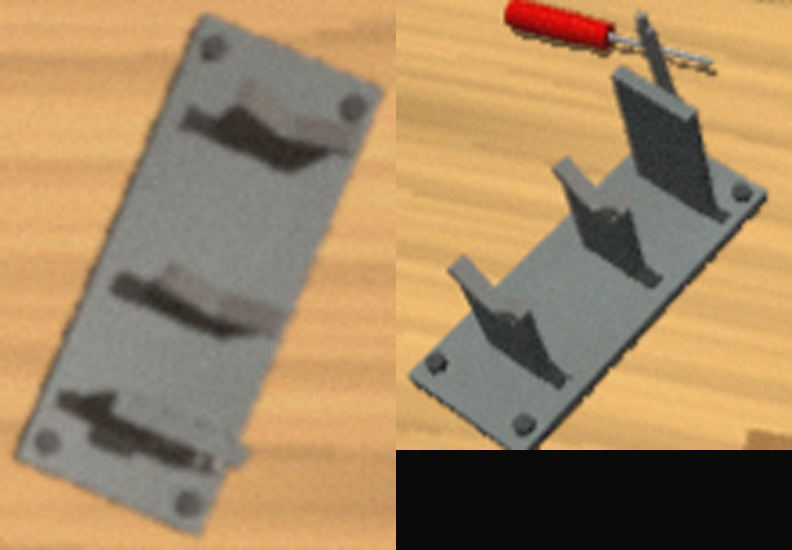

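The close crop confirms the silver pipe with its stub and square flange at the lower end. The jig's stop and needle are at the end nearer the robot. Next I'll fit poses from hand-picked pixels.

```bash
cat >fit.py <<'E'
from h import *
from scipy.optimize import least_squares
d=pickle.load(open("im0.pkl","rb"));T,S=d["top"],d["scene"]
o=lambda p,s,x,y:(np.array(p,float)+.5)/s-.5+[x,y]
Rz=lambda a:np.array([[np.cos(a),-np.sin(a),0],[np.sin(a),np.cos(a),0],[0,0,1]])
# jig: (cam, px, model point)
J=[(T,o((205,12),4.4,325,140),(-123,-55,12)),(T,o((385,92),4.4,325,140),(-123,55,12)),(T,o((203,533),4.4,325,140),(147,55,12)),(T,o((15,458),4.4,325,140),(147,-55,12)),
(S,o((14,377),3.6,135,150),(-123,55,12)),(S,o((372,195),3.6,135,150),(147,-55,12)),
(S,o((218,76),3.6,135,150),(100,35,135)),(S,o((298,115),3.6,135,150),(100,-35,135))]
def fj(p): return np.concatenate([(proj(c,Rz(p[2])@(np.array(m)/1e3)+[p[0],p[1],0])-u).ravel() for c,u,m in J])
r=least_squares(fj,[.55,-.2,2.75],loss="soft_l1");print("jig",r.x,np.round(r.fun.reshape(-1,2),1).tolist())
jp=r.x
def tip(a): return Rz(jp[2])@np.array([.116,-.088*np.sin(a),.110+.088*np.cos(a)])+[jp[0],jp[1],0]
us=o((246,12),3.6,135,150);ut=o((243,455),4.4,325,140)
for a in np.radians([-25,-15,-5,5,15,25]): print(np.degrees(a),proj(S,tip(a))-us,proj(T,tip(a))-ut)
P=[(T,o((278,27),6,190,165),(-100,20,0)),(T,o((361,66),6,190,165),(-100,-20,0)),(T,o((65,475),6,190,165),(100,-20,0)),(T,o((150,517),6,190,165),(100,20,0)),(T,o((262,430),6,190,165),(50,52,20)),(T,o((222,529),6,190,165),(90,52,20))]
# order check: y is toward image right
P[0],P[1]=(P[0][0],P[0][1],(-100,-20,0)),(P[1][0],P[1][1],(-100,20,0))
def fp(p): return np.concatenate([(proj(c,Rz(p[2])@(np.array(m)/1e3)+[p[0],p[1],.02])-u).ravel() for c,u,m in P])
r=least_squares(fp,[.52,.175,2.75],loss="soft_l1");print("pipe",r.x,np.round(r.fun.reshape(-1,2),1).tolist())
w=d["wrist"];R=cv2.Rodrigues(w["rvec"])[0];print("wristcam",-R.T@w["tvec"].ravel(),R[2])
E
python3 fit.py
```

```text
jig [ 0.56234576 -0.18135929  2.75211444] [[-0.9, -0.3], [-0.3, -0.7], [-1.6, 1.1], [-0.9, -0.1], [-1.3, -1.1], [-0.0, -1.5], [-1.1, -0.6], [-2.0, 1.4]]
-25.0 [[-8.98924883 -1.61595162]] [[5.46551281 6.36999173]]
-14.999999999999998 [[-4.88108677 -0.44239268]] [[-0.550963    3.56710524]]
-5.0 [[-0.31367709  1.59301245]] [[-7.24315807  0.56694936]]
5.0 [[4.55479471 4.43320053]] [[-14.35247889  -2.51355362]]
14.999999999999998 [[9.54786639 7.98419652]] [[-21.5975767   -5.55252162]]
25.0 [[14.48002613 12.11879153]] [[-28.69281832  -8.43111342]]
pipe [0.52443004 0.1734203  2.72031345] [[-0.7, -0.5], [0.4, 0.0], [-1.1, -0.4], [-0.3, -0.2], [1.1, 1.2], [0.5, 0.1]]
wristcam [ 0.24912382 -0.57708614  0.38281292] [-0.24972365 -0.07536037 -0.96538019]
```

Emit:
drive_tool(translation=[[0, 0, 0.05], [0.28, 0.44, 0.12], [0.28, 0.44, 0.12], [0.28, 0.44, 0.12], [0.28, 0.44, 0.12], [0.28, 0.44, 0.12], [0.28, 0.44, 0.12], [0.28, 0.44, 0.12], [0.28, 0.44, 0.12], [0.28, 0.44, 0.12], [0.28, 0.44, 0.12], [0.28, 0.44, 0.12], [0.28, 0.44, 0.12], [0.28, 0.44, 0.12], [0.28, 0.44, 0.12], [0.28, 0.44, 0.12]], dr=[[0, 0, 0], [0, 0, 0], [0, 0, 0], [0, 0, 0], [0, 0, 0], [0, 0, 0], [0, 0, 0], [0, 0, 0], [0, 0, 0], [0, 0, 0], [0, 0, 0], [0, 0, 0], [0, 0, 0], [0, 0, 0], [0, 0, 0], [0, 0, 0]], jaw=1)

```text
time: 1.75
position: [0.4603, -0.1592, 0.3424]
tcp_rot: [[0.958, 0.288, -0.001], [0.288, -0.958, 0.0], [-0.001, -0.0, -1.0]]
contact_force: [0.4, -0.0, 0.1]
grip_width: 0.0878
grip_force: 0.0
```

```bash
cat > shot.py <<'E'
import sys
from h import *
from bench import sensors, imaging
n=sys.argv[1];D={}
for c in sys.argv[2:]:
    D[c]=imaging.get_image(c);cv2.imwrite(f"pics/{n}_{c}.png",D[c]["color"][:,:,::-1])
pickle.dump(D,open(f"{n}.pkl","wb"));s=sensors.observe()
print(s["time"],s["position"].round(4),s["joint_positions"].round(2),s["tcp_rot"].round(3).tolist(),s["contact_force"].round(1),s["grip_width"],s["grip_force"])
E
python3 shot.py a wrist
```

```text
1.8 [ 0.4603 -0.1592  0.3425] [-0.36  0.09  1.79 -0.    1.26  0.92] [[0.958, 0.288, -0.001], [0.288, -0.958, 0.0], [-0.001, -0.0, -1.0]] [ 0.7  0.1 -0.5] 0.08773409616497004 0.0
```

Now a second view, tilted to look along the jig (from the far side, back towards the robot).

Emit:
drive_tool(translation=[[0.04, 0, 0.01], [0.08, -0.01, 0.02], [0.16, -0.03, 0.02], [0.16, -0.03, 0.02], [0.16, -0.03, 0.02], [0.16, -0.03, 0.02], [0.16, -0.03, 0.02], [0.16, -0.03, 0.02], [0.16, -0.03, 0.02]], dr=[[-0.03, 0.12, 0], [-0.07, 0.25, 0], [-0.12, 0.4, 0], [-0.15, 0.5, 0], [-0.15, 0.5, 0], [-0.15, 0.5, 0], [-0.15, 0.5, 0], [-0.15, 0.5, 0], [-0.15, 0.5, 0]])

```text
time: 2.7
position: [0.62, -0.1886, 0.3656]
tcp_rot: [[0.832, 0.288, -0.474], [0.25, -0.958, -0.143], [-0.495, 0.001, -0.869]]
contact_force: [0.0, -0.6, 0.3]
grip_width: 0.0876
grip_force: 0.0
```

```bash
python3 shot.py b wrist; python3 -c "
import cv2,numpy as np
a=cv2.imread('pics/a_wrist.png');b=cv2.imread('pics/b_wrist.png')
cv2.imwrite('pics/ab.png',cv2.convertScaleAbs(np.hstack([a,b])[:, :],alpha=1.4))
cv2.imwrite('pics/a_big.png',cv2.convertScaleAbs(cv2.resize(a,(784,588),interpolation=2),alpha=1.6))
cv2.imwrite('pics/b_big.png',cv2.convertScaleAbs(cv2.resize(b,(784,588),interpolation=2),alpha=1.6))"
```

```text
2.75 [ 0.6202 -0.1885  0.3653] [-0.2   0.59  1.13 -0.25  1.88  1.06] [[0.832, 0.289, -0.474], [0.25, -0.957, -0.143], [-0.496, 0.0, -0.869]] [ 0.6  0.1 -0.7] 0.08768132128714502 0.0
```

View pics/a_big.png

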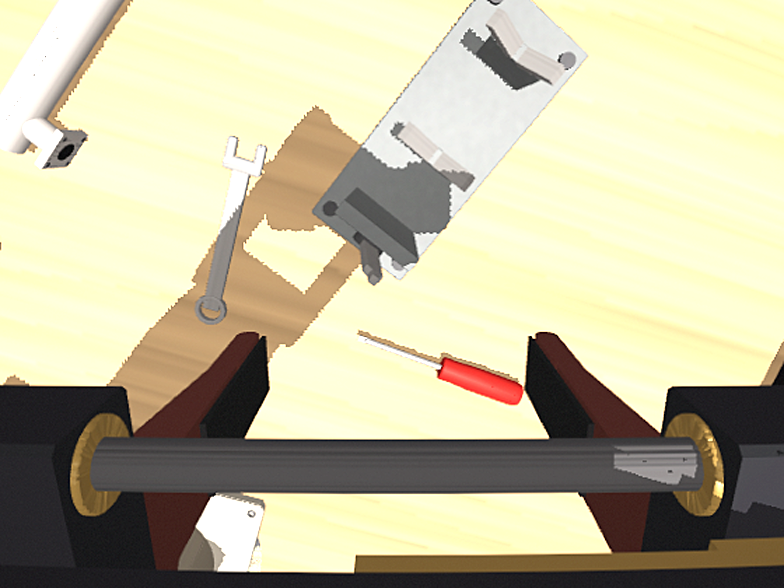

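View pics/b_big.png

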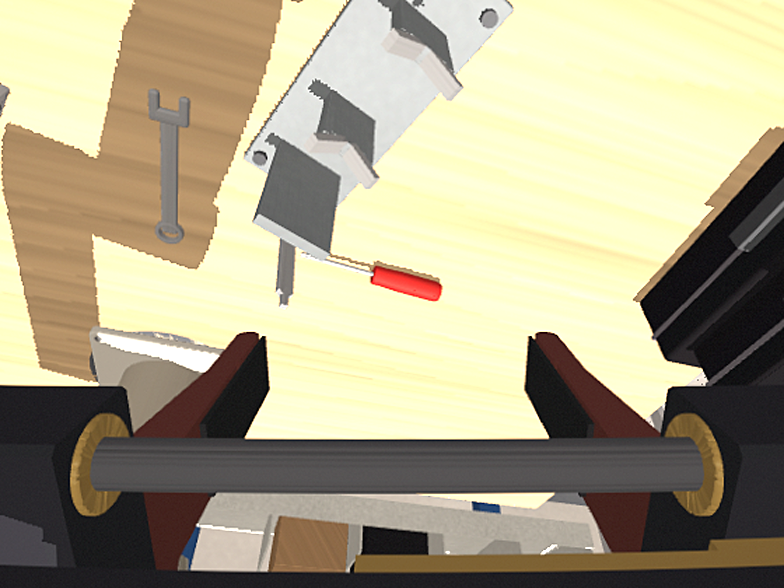

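View a shows jig corners at (587,57), (313,211) and (400,279), with the needle tip at (375,280). View b shows corners at (512,8) and (247,157) and the needle tip at (283,302).

```bash
cat >>fit.py <<'E'
print("---- joint")
A=pickle.load(open("a.pkl","rb"))["wrist"];B=pickle.load(open("b.pkl","rb"))["wrist"]
q=lambda x,y:o((x,y),1.4,0,0)
J2=J+[(A,q(587,57),(-123,55,12)),(A,q(313,211),(147,-55,12)),(A,q(400,279),(147,55,12)),(B,q(512,8),(-123,55,12)),(B,q(245,157),(147,-55,12)),(B,q(330,259),(112,35,135)),(B,q(254,221),(112,-35,135))]
def fj2(p): return np.concatenate([(proj(c,Rz(p[2])@(np.array(m)/1e3)+[p[0],p[1],0])-u).ravel() for c,u,m in J2])
r=least_squares(fj2,jp,loss="soft_l1");jp=r.x;print(jp,np.round(r.fun.reshape(-1,2),1).tolist())
tips=[(S,us),(A,q(375,281)),(B,q(282,303))]
for a in np.radians([-20,-15,-10,-5,0,5]): print(np.degrees(a),*[(proj(c,tip(a))-u).round(1) for c,u in tips])
# needle in own-image: local brightness rectified to pointer plane
for nm,c in(("A",A),("B",B)):
    N=[];ys=np.linspace(-60,60,241);zs=np.linspace(20,200,361)
    W=np.array([[Rz(jp[2])@np.array([.116,y/1e3,z/1e3])+[jp[0],jp[1],0] for y in ys] for z in zs[::-1]])
    uv=proj(c,W.reshape(-1,3)).reshape(361,241,2).astype(np.float32)
    cv2.imwrite(f"pics/rect{nm}.png",cv2.convertScaleAbs(cv2.remap(c["color"][:,:,::-1].copy(),uv[...,0],uv[...,1],cv2.INTER_LINEAR),alpha=1.6))
cv2.imwrite("pics/rect.png",np.hstack([cv2.resize(cv2.imread(f"pics/rect{n}.png"),None,fx=1.6,fy=1.6) for n in "AB"]))
E
python3 fit.py | sed -n '/joint/,$p'
```

```text
---- joint
[ 0.56364123 -0.18324327  2.7587165 ] [[-0.5, -0.8], [0.2, -1.5], [-0.4, 0.6], [0.2, -0.3], [-2.1, -0.6], [-1.0, -1.5], [-2.2, -0.4], [-3.1, 1.5], [2.3, -3.8], [-2.2, -0.2], [0.1, 1.2], [2.5, -0.3], [-2.7, 1.4], [-5.1, 2.1], [-2.2, 1.0]]
-20.0 [[-8.2 -1. ]] [[19.6  8.1]] [[18.4  5.5]]
-14.999999999999998 [[-6.1 -0.3]] [[13.   3.7]] [[12.4  4.3]]
-10.0 [[-3.8  0.6]] [[ 6.2 -1. ]] [[6.3 2.5]]
-5.0 [[-1.5  1.7]] [[-0.8 -6.1]] [[0.1 0.2]]
0.0 [[0.9 3. ]] [[ -8.  -11.5]] [[-6.3 -2.7]]
5.0 [[3.4 4.5]] [[-15.1 -17.1]] [[-12.6  -6. ]]
```

View pics/rect.png

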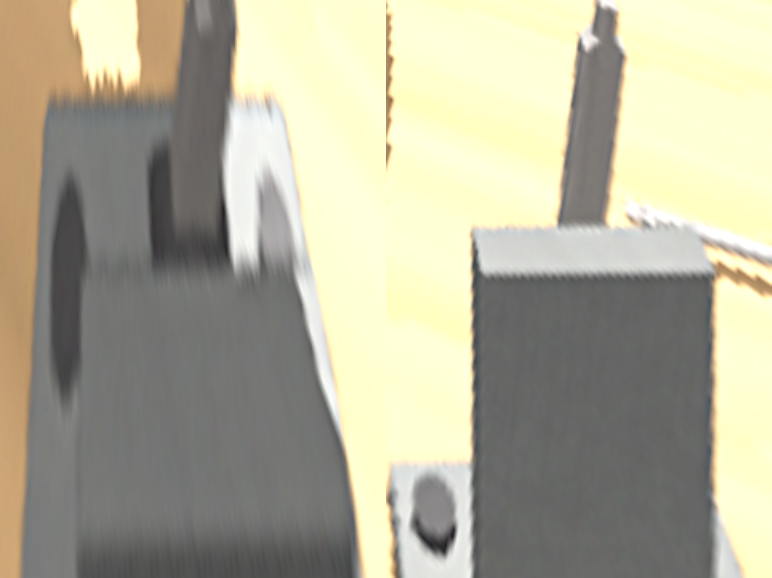

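```bash
cat >>fit.py <<'E'
print("==== bundle")
j0=jp.copy()
def rp(n,c,x,y): # rect.png pixel -> raw pixel
    y_=(x-(386 if n=="B" else 0))/3.2-60;z_=200-y/3.2
    return proj(c,Rz(j0[2])@np.array([.116,y_/1e3,z_/1e3])+[j0[0],j0[1],0])[0]
J3=[k for k in J2 if k[0] is not B]+[(B,q(512,8),(-123,55,12)),(B,q(245,157),(147,-55,12)),
 (B,rp("B",B,483,277),(100,-35,135)),(B,rp("B",B,713,275),(100,35,135)),(B,rp("B",B,472,229),(112,-35,135)),(B,rp("B",B,695,228),(112,35,135))]
NT=[(S,us),(A,q(375,281)),(B,rp("B",B,605,5))]
NB=[(B,rp("B",B,601,60)),(B,rp("B",B,584,225)),(A,rp("A",A,199,230)),(A,rp("A",A,209,40))]
cams=[T,S,A,B];ix=lambda c:[k is c for k in cams].index(True)
def pj(c,v,P):
    e=v[8:32].reshape(4,6)[ix(c)];R=cv2.Rodrigues(e[:3])[0]@cv2.Rodrigues(np.asarray(c["rvec"],float))[0]
    return cv2.projectPoints(P.reshape(1,3),cv2.Rodrigues(R)[0],np.asarray(c["tvec"],float).ravel()+e[3:],c["mtx"],c["dist_coeffs"])[0].ravel()
def f(v):
    w=lambda m:Rz(v[2])@(np.array(m)/1e3)+[v[0],v[1],0]
    n=lambda r:w((116,-r*np.sin(v[3]),110+r*np.cos(v[3])))
    return np.concatenate([pj(c,v,w(m))-u for c,u,m in J3]+[pj(c,v,n(88))-u for c,u in NT]+[pj(c,v,n(v[4+i]*100))-u for i,(c,u) in enumerate(NB)]+[(v[8:].reshape(4,6)/[.003,.003,.003,.002,.002,.002]).ravel()])
v0=np.r_[j0,-.08,.7,.25,.2,.8,np.zeros(24)]
r=least_squares(f,v0,loss="soft_l1");C=np.linalg.pinv(r.jac.T@r.jac)
print("jig",r.x[:3].round(4),"ptr",np.degrees(r.x[3]),"+-",np.degrees(C[3,3]**.5),"sd",np.sqrt(np.diag(C))[:3].round(4))
print(f(r.x)[:-24].reshape(-1,2).round(1).tolist());print(r.x[8:].reshape(4,6).round(4).tolist())
E
python3 fit.py | sed -n '/====/,$p'
```

```text
==== bundle
jig [ 0.5617 -0.1824  2.7595] ptr -5.925131361695066 +- 0.690016864349217 sd [0.0015 0.0016 0.0049]
[[-0.4, -0.2], [0.2, -0.8], [-0.4, 1.3], [0.2, 0.3], [-0.1, -0.7], [0.6, -1.8], [-0.4, -0.6], [-1.2, 1.2], [1.0, -0.6], [-2.2, 2.0], [-0.3, 3.0], [1.2, 0.1], [-2.6, 1.4], [-0.9, -0.2], [0.6, 0.2], [-0.9, 0.1], [0.0, 0.3], [-0.1, 1.3], [0.1, -2.1], [0.7, -1.3], [0.1, 0.0], [0.0, 0.0], [-0.9, 0.1], [1.4, -0.1]]
[[-0.0003, -0.0001, 0.0008, 0.0005, -0.0006, 0.0002], [-0.0001, -0.0014, -0.0017, 0.0022, 0.0004, 0.0001], [0.0002, -0.0008, 0.0011, 0.0002, 0.0006, 0.0028], [-0.0011, -0.0006, -0.0006, 0.0006, -0.0015, 0.0011]]
```

```bash
cat >tgt.py <<'E'
# usage: tgt.target(R_target,p_target): prints shift and dr from the measured pose
import numpy as np
from scipy.spatial.transform import Rotation as Ro
from bench import sensors
JX,JY,JA=.5617,-.1824,2.7595
def down(yaw): return Ro.from_euler('z',yaw)*Ro.from_euler('x',np.pi)
def tilt(phi,yaw=JA): return Ro.from_rotvec(np.radians(phi)*np.array([np.cos(yaw),np.sin(yaw),0]))*down(yaw)
def jig(x,y,z): c,s=np.cos(JA),np.sin(JA);return np.array([JX+c*x-s*y,JY+s*x+c*y,z])
def go(R,p,label=""):
    s=sensors.observe();R0=Ro.from_matrix(s["tcp_rot"])
    print(label,"shift",(np.array(p)-s["position"]).round(4),"dr",(R*R0.inv()).as_rotvec().round(4))
E
python3 -c "
from tgt import *
go(down(2.7203),[.5244,.1734,.12],'hover')"
```

```text
hover shift [-0.0958  0.3619 -0.2453] dr [ 0.6668 -0.0423  2.3597]
```

Emit:
drive_tool(translation=[[-0.03, 0.04, 0], [-0.096, 0.362, -0.1], [-0.096, 0.362, -0.1], [-0.096, 0.362, -0.1], [-0.096, 0.362, -0.1], [-0.096, 0.362, -0.1], [-0.096, 0.362, -0.1], [-0.096, 0.362, -0.1], [-0.096, 0.362, -0.1], [-0.096, 0.362, -0.1], [-0.096, 0.362, -0.1], [-0.096, 0.362, -0.1], [-0.096, 0.362, -0.1], [-0.096, 0.362, -0.1], [-0.096, 0.362, -0.1], [-0.096, 0.362, -0.1], [-0.096, 0.362, -0.1], [-0.096, 0.362, -0.1], [-0.096, 0.362, -0.1], [-0.096, 0.362, -0.1]], dr=[[0.667, -0.042, 2.36], [0.667, -0.042, 2.36], [0.667, -0.042, 2.36], [0.667, -0.042, 2.36], [0.667, -0.042, 2.36], [0.667, -0.042, 2.36], [0.667, -0.042, 2.36], [0.667, -0.042, 2.36], [0.667, -0.042, 2.36], [0.667, -0.042, 2.36], [0.667, -0.042, 2.36], [0.667, -0.042, 2.36], [0.667, -0.042, 2.36], [0.667, -0.042, 2.36], [0.667, -0.042, 2.36], [0.667, -0.042, 2.36], [0.667, -0.042, 2.36], [0.667, -0.042, 2.36], [0.667, -0.042, 2.36], [0.667, -0.042, 2.36]])

```text
time: 4.75
position: [0.525, 0.1739, 0.2632]
tcp_rot: [[-0.913, 0.408, 0.003], [0.408, 0.913, -0.002], [-0.004, -0.001, -1.0]]
contact_force: [0.1, -0.8, 0.0]
grip_width: 0.0878
grip_force: 0.0
```

```bash
python3 shot.py c wrist; python3 - <<'E'
from tgt import *
from h import *
go(down(2.7203),[.5244,.1734,.12],'hover')
c=pickle.load(open("c.pkl","rb"))["wrist"]
im=cv2.convertScaleAbs(c["color"][:,:,::-1],alpha=1.2)
im=cv2.resize(im,(784,588),interpolation=2)
R=lambda p:np.array([.5244,.1734,.02])+Ro.from_euler('z',2.7203).apply(np.array(p)/1e3)
for p in [(-100,-20,0),(-100,20,0),(100,-20,0),(100,20,0),(90,52,20),(50,52,20),(0,-20,0),(0,20,0)]:
    u=proj(c,R(p))[0]*1.4;print(p,u.round())
    cv2.circle(im,tuple(int(k) for k in u),3,(0,0,255),-1)
cv2.imwrite("pics/c_ov.png",im)
E
```

```text
4.8 [0.525  0.1739 0.263 ] [ 0.3   0.27  1.75 -0.    1.11 -0.85] [[-0.913, 0.408, 0.003], [0.408, 0.913, -0.003], [-0.004, -0.001, -1.0]] [ 0.2 -0.8 -0.3] 0.08780190292210861 0.0
hover shift [-0.0006 -0.0005 -0.143 ] dr [ 0.0025  0.003  -0.0011]
(-100, -20, 0) [419. 354.]
(-100, 20, 0) [372. 354.]
(100, -20, 0) [423. 104.]
(100, 20, 0) [369. 104.]
(90, 52, 20) [323. 117.]
(50, 52, 20) [324. 174.]
(0, -20, 0) [421. 237.]
(0, 20, 0) [370. 237.]
```

View pics/c_ov.png

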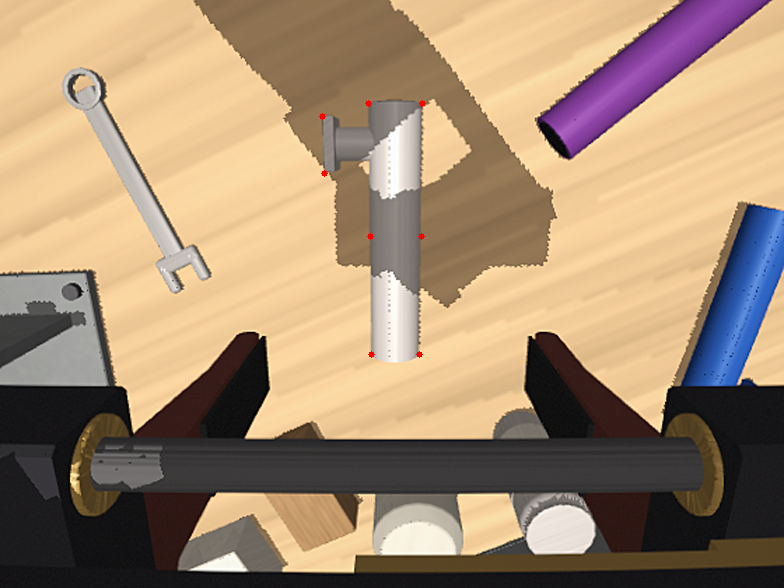

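The overlay puts the fitted pipe outline on the silver pipe, with edges at columns 370 and 421 and the flange at (324,145). I'll descend and grip.

Emit:
drive_tool(translation=[[0, 0, -0.05], [0, 0, -0.1], [0, 0, -0.15], [0, 0, -0.19], [0, 0, -0.22], [0, 0, -0.24], [0, 0, -0.25], [0, 0, -0.259], [0, 0, -0.259]], dr=[[0.002, 0.003, 0], [0.002, 0.003, 0], [0.002, 0.003, 0], [0.002, 0.003, 0], [0.002, 0.003, 0], [0.002, 0.003, 0], [0.002, 0.003, 0], [0.002, 0.003, 0], [0.002, 0.003, 0]])

```text
time: 5.7
position: [0.5249, 0.1739, 0.0033]
tcp_rot: [[-0.913, 0.407, -0.001], [0.407, 0.913, -0.001], [0.001, -0.001, -1.0]]
contact_force: [-0.2, 0.6, -0.4]
grip_width: 0.0879
grip_force: 0.0
```

Emit:
drive_tool(translation=[[0, 0, 0], [0, 0, 0], [0, 0, 0], [0, 0, 0], [0, 0, 0], [0, 0, 0], [0, 0, 0], [0, 0, 0]], dr=[[0, 0, 0], [0, 0, 0], [0, 0, 0], [0, 0, 0], [0, 0, 0], [0, 0, 0], [0, 0, 0], [0, 0, 0]], jaw=0, squeeze=45)

```text
time: 6.5
position: [0.5247, 0.1735, 0.0037]
tcp_rot: [[-0.913, 0.407, -0.001], [0.407, 0.913, -0.001], [0.001, -0.001, -1.0]]
contact_force: [-1.5, -3.9, 3.9]
grip_width: 0.0393
grip_force: 45.0
```

```bash
python3 -c "
from tgt import *
s=sensors.observe();print(s['position'],s['grip_width'],s['grip_force'],s['contact_force'])
go(tilt(0,2.7203),s['position'],'level')
for phi in (50,):
  R=tilt(phi);zt=R.as_matrix()[:,2]
  for z in (.20,.110):
    go(R,jig(-.008,0,z)+.016*zt,(phi,z))
"
```

```text
[0.52468041 0.17345787 0.00374327] 0.03929875253296933 45.001214146614075 [-1.50497654 -3.92776115  3.86382606]
level shift [0. 0. 0.] dr [ 0.0009 -0.0013 -0.0017]
(50, 0.2) shift [ 0.0399 -0.3702  0.186 ] dr [-0.8026  0.3393  0.0354]
(50, 0.11) shift [ 0.0399 -0.3702  0.096 ] dr [-0.8026  0.3393  0.0354]
```

Emit:
drive_tool(translation=[[0, 0, 0.04], [0, 0, 0.09], [0, 0, 0.14], [0, 0, 0.19], [0, -0.03, 0.22], [0.005, -0.08, 0.23], [0.01, -0.13, 0.23], [0.018, -0.18, 0.23], [0.025, -0.23, 0.23], [0.03, -0.28, 0.23], [0.036, -0.33, 0.23], [0.04, -0.37, 0.23], [0.04, -0.37, 0.23], [0.04, -0.37, 0.23], [0.04, -0.37, 0.23]], dr=[[0, 0, 0], [0, 0, 0], [0, 0, 0], [-0.09, 0.04, 0], [-0.18, 0.08, 0.01], [-0.27, 0.115, 0.01], [-0.36, 0.15, 0.015], [-0.45, 0.19, 0.02], [-0.54, 0.23, 0.025], [-0.63, 0.266, 0.03], [-0.72, 0.304, 0.03], [-0.803, 0.339, 0.035], [-0.803, 0.339, 0.035], [-0.803, 0.339, 0.035], [-0.803, 0.339, 0.035]])

```text
time: 8.0
position: [0.5649, -0.1954, 0.233]
tcp_rot: [[-0.928, 0.24, -0.285], [0.372, 0.598, -0.71], [-0.0, -0.765, -0.644]]
contact_force: [-0.2, 0.1, -5.4]
grip_width: 0.0393
grip_force: 45.0
```

```bash
python3 shot.py d top scene; python3 - <<'E'
from tgt import *
R=tilt(50);zt=R.as_matrix()[:,2]
go(R,jig(-.008,0,.110)+.016*zt)
from h import *
d=pickle.load(open("d.pkl","rb"));T=d["top"]["color"][:,:,::-1];S=d["scene"]["color"][:,:,::-1]
g=lambda x:cv2.convertScaleAbs(x,alpha=1.6)
cv2.imwrite("pics/d_c.png",g(np.hstack([crop(T,310,120,110,150,3.6),crop(S,130,100,110,150,3.6)])))
E
```

```text
8.1 [ 0.5652 -0.1952  0.2338] [ 0.02  0.58  1.62 -0.79  1.43 -0.85] [[-0.928, 0.24, -0.283], [0.372, 0.598, -0.71], [-0.001, -0.765, -0.644]] [-0.7  1.  -5.7] 0.03923588281290374 44.99858736991882
 shift [-0.0007 -0.0016 -0.1341] dr [-0.0012  0.0019 -0.0013]
```

Emit:
drive_tool(translation=[[-0.001, -0.002, -0.04], [-0.001, -0.002, -0.08], [-0.001, -0.002, -0.105], [-0.001, -0.002, -0.12], [-0.001, -0.002, -0.126], [-0.001, -0.002, -0.128], [-0.001, -0.002, -0.128]], dr=[[0, 0, 0], [0, 0, 0], [0, 0, 0], [0, 0, 0], [0, 0, 0], [0, 0, 0], [0, 0, 0]])

```text
time: 8.8
position: [0.5648, -0.198, 0.1067]
tcp_rot: [[-0.928, 0.241, -0.283], [0.372, 0.596, -0.711], [-0.003, -0.765, -0.643]]
contact_force: [0.1, -0.1, -6.0]
grip_width: 0.0388
grip_force: 45.0
```

Emit:
drive_tool(translation=[[0, 0, -0.002], [0, 0, -0.004], [0, 0, -0.004]], dr=[[0, 0, 0], [0, 0, 0], [0, 0, 0]])

```text
time: 9.1
position: [0.5641, -0.1982, 0.102]
tcp_rot: [[-0.928, 0.241, -0.285], [0.373, 0.597, -0.711], [-0.001, -0.766, -0.643]]
contact_force: [0.2, 0.1, -6.7]
grip_width: 0.0394
grip_force: 45.0
```

Emit:
drive_tool(translation=[[0, 0, -0.001], [0, 0, -0.002], [0, 0, -0.002]], dr=[[0, 0, 0], [0, 0, 0], [0, 0, 0]])

```text
time: 9.4
position: [0.5642, -0.1982, 0.1]
tcp_rot: [[-0.928, 0.24, -0.285], [0.373, 0.596, -0.711], [-0.001, -0.766, -0.643]]
contact_force: [-0.2, 0.6, -2.8]
grip_width: 0.0389
grip_force: 45.0
```

Emit:
drive_tool(translation=[[0, 0, -0.001], [0, 0, -0.001]], dr=[[0, 0, 0], [0, 0, 0]])

```text
time: 9.6
position: [0.5642, -0.1982, 0.0999]
tcp_rot: [[-0.928, 0.24, -0.285], [0.373, 0.595, -0.712], [-0.002, -0.767, -0.642]]
contact_force: [-0.7, 3.1, 5.4]
grip_width: 0.0394
grip_force: 45.0
```

Emit:
drive_tool(translation=[[0, 0, 0], [0, 0, 0], [0, 0, 0], [0, 0, 0], [0, 0, 0], [0, 0, 0]], dr=[[0, 0, 0], [0, 0, 0], [0, 0, 0], [0, 0, 0], [0, 0, 0], [0, 0, 0]], jaw=1)

```text
time: 10.2
position: [0.564, -0.1982, 0.0986]
tcp_rot: [[-0.928, 0.24, -0.285], [0.373, 0.597, -0.711], [-0.001, -0.766, -0.643]]
contact_force: [0.8, 0.3, 0.7]
grip_width: 0.0838
grip_force: 0.0
```

Emit:
drive_tool(translation=[[0.012, 0.03, 0.028], [0.024, 0.06, 0.055], [0.037, 0.092, 0.083], [0.037, 0.092, 0.12], [0.037, 0.092, 0.12]], dr=[[0, 0, 0], [0, 0, 0], [0, 0, 0], [0.1, -0.04, 0], [0.1, -0.04, 0]])

```text
time: 10.7
position: [0.6044, -0.1057, 0.2249]
tcp_rot: [[-0.928, 0.277, -0.248], [0.372, 0.671, -0.641], [-0.011, -0.688, -0.726]]
contact_force: [-0.1, 0.0, 0.8]
grip_width: 0.0879
grip_force: 0.0
```

```bash
python3 shot.py e top scene wrist; python3 - <<'E'
from h import *
d=pickle.load(open("e.pkl","rb"));T=d["top"]["color"][:,:,::-1];S=d["scene"]["color"][:,:,::-1]
g=lambda x:cv2.convertScaleAbs(x,alpha=1.6)
W=cv2.resize(d["wrist"]["color"][:,:,::-1],None,fx=.9,fy=.9)
L=g(np.vstack([crop(S,140,120,105,130,2.2),crop(T,320,140,105,130,2.2)]));W=g(W)
W=cv2.copyMakeBorder(W,0,L.shape[0]-W.shape[0],0,0,0);o=np.hstack([L,W]);cv2.imwrite("pics/e_c.png",o);print(o.shape)
E
```

```text
10.85 [ 0.6006 -0.1065  0.2187] [ 0.12  0.61  1.54 -0.66  1.45 -0.83] [[-0.928, 0.27, -0.258], [0.373, 0.669, -0.643], [-0.001, -0.692, -0.721]] [-0.2 -0.5 -0.3] 0.08809070182627156 0.0
(572, 735, 3)
```

View pics/e_c.png

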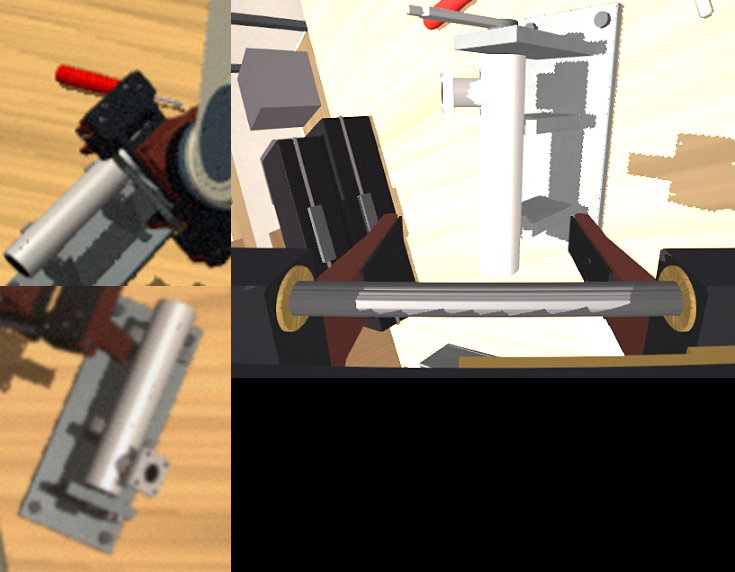

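The pipe lies in both rests with its outlet held about halfway up (flange at top-crop (148,472), wrist crop (443,92)). I'll fit the roll from those pixels and then plan the regrasp.

```bash
cat > roll.py <<'E'
from h import *
from tgt import *
from scipy.optimize import least_squares
def pt(m,phi,x): # pipe-frame mm -> world; phi deg
    v=Ro.from_euler('x',phi,degrees=True).apply(np.array(m)/1e3);return jig(x+v[0],v[1],.110+v[2])
E
python3 - <<'E'
from roll import *
d=pickle.load(open("e.pkl","rb"));T,W=d["top"],d["wrist"]
o=lambda x,y:(np.array([x,y-286.])+.5)/2.2-.5+[320,140]
w=lambda x,y:(np.array([x-231.,y])+.5)/.9-.5
F=[(T,o(137,447),(50,52,-20)),(T,o(168,461),(50,52,20)),(T,o(159,497),(90,52,20)),(T,o(128,486),(90,52,-20))]
# fix order: z side: at phi~50 pipe z tilts to -y jig (image left) => +20 is left
F=[(c,u,(m[0],m[1],-m[2])) for c,u,m in F]
f=lambda v:np.concatenate([(proj(c,pt(m,v[0],v[1]/1e3))[0]-u) for c,u,m in F])
r=least_squares(f,[50,-8]);print(r.x,r.fun.round(1))
for phi in(40,50,60): print(phi,[proj(W,pt(m,phi,-.008))[0].round() for m in [(50,52,0),(90,52,0)]],"obs",w(442,113),w(442,70))
for phi in (-17,):
  R=tilt(phi);zt=R.as_matrix()[:,2]
  for b in(.10,0): go(R,jig(-.008,0,.110)+(.012-b)*zt,(phi,b))
E
```

```text
[58.86841717 -5.38681639] [ 2.1 -0.6  0.6 -0.1 -2.4  1.  -1.1 -0.5]
40 [array([236., 130.]), array([234.,  78.])] obs [234.5        125.61111111] [234.5         77.83333333]
50 [array([235., 131.]), array([233.,  78.])] obs [234.5        125.61111111] [234.5         77.83333333]
60 [array([235., 132.]), array([234.,  77.])] obs [234.5        125.61111111] [234.5         77.83333333]
(-17, 0.1) shift [-0.041  -0.1028 -0.0245] dr [ 9.852e-01 -3.954e-01  8.000e-04]
(-17, 0) shift [-0.0301 -0.0757 -0.1202] dr [ 9.852e-01 -3.954e-01  8.000e-04]
```

Emit:
drive_tool(translation=[[0, 0, 0.05], [0, 0, 0.1], [-0.02, -0.04, 0.1], [-0.03, -0.08, 0.1], [-0.045, -0.115, 0.08], [-0.046, -0.116, 0.05], [-0.046, -0.116, 0.024], [-0.046, -0.116, 0.024], [-0.046, -0.116, 0.024], [-0.046, -0.116, 0.024]], dr=[[0.13, -0.052, 0], [0.26, -0.104, 0], [0.39, -0.156, 0], [0.52, -0.209, 0], [0.65, -0.261, 0], [0.78, -0.313, 0], [0.91, -0.365, 0], [0.985, -0.395, 0.001], [0.985, -0.395, 0.001], [0.985, -0.395, 0.001]])

```text
time: 11.85
position: [0.5543, -0.2226, 0.2413]
tcp_rot: [[-0.928, 0.358, 0.106], [0.374, 0.887, 0.271], [0.003, 0.291, -0.957]]
contact_force: [0.0, -0.6, -0.2]
grip_width: 0.0879
grip_force: 0.0
```

```bash
python3 shot.py f wrist top scene; cat >> roll.py <<'E'
def edges(c):
    g=cv2.GaussianBlur(cv2.cvtColor(c["color"],cv2.COLOR_RGB2GRAY),(0,0),1.0).astype(np.float32)
    return np.clip(np.hypot(cv2.Sobel(g,5,1,0),cv2.Sobel(g,5,0,1)),0,120)
def score(E,c,phi,x,dy=0):
    t=np.linspace(-20,20,25)
    P=[[(70+t_,y,z) for t_ in t] for y in(52,44) for z in(-20,20)]+[[(70+s,y,t_) for t_ in t] for y in(52,) for s in(-20,20)]
    W=np.array([pt(m,phi,x) for L in P for m in L]);u=proj(c,W).astype(np.float32)
    return cv2.remap(E,u[:,0].reshape(1,-1),u[:,1].reshape(1,-1),1).mean()
def scan(n,cs,phis,xs):
    d=pickle.load(open(n+".pkl","rb"))
    for k in cs:
        E=edges(d[k]);M=np.array([[score(E,d[k],p,x/1e3) for x in xs] for p in phis])
        i,j=np.unravel_index(M.argmax(),M.shape);print(n,k,"best phi",phis[i],"x",xs[j],M.max().round(1),"per phi",dict(zip(phis[::2].tolist(),M.max(1)[::2].round().tolist())))
E
python3 - <<'E'
from roll import *
ph=np.arange(36,72,1.5);xs=np.arange(-14,5,1.)
scan("e",["top","wrist"],ph,xs);scan("f",["wrist","top","scene"],ph,xs)
R=tilt(-17);zt=R.as_matrix()[:,2]
for b in(.05,0): go(R,jig(-.008,0,.110)+(.012-b)*zt,b)
E
```

```text
12.0 [ 0.5555 -0.2214  0.243 ] [-0.55  0.39  1.67  0.32  1.15 -1.88] [[-0.929, 0.355, 0.109], [0.371, 0.889, 0.27], [-0.001, 0.291, -0.957]] [ 0.4 -0.1  0. ] 0.08716648791625835 0.0
e top best phi 70.5 x 4.0 77.0 per phi {36.0: 48.0, 39.0: 48.0, 42.0: 47.0, 45.0: 49.0, 48.0: 53.0, 51.0: 50.0, 54.0: 52.0, 57.0: 55.0, 60.0: 61.0, 63.0: 62.0, 66.0: 71.0, 69.0: 77.0}
e wrist best phi 54.0 x -10.0 67.5 per phi {36.0: 29.0, 39.0: 30.0, 42.0: 44.0, 45.0: 58.0, 48.0: 61.0, 51.0: 56.0, 54.0: 68.0, 57.0: 54.0, 60.0: 33.0, 63.0: 26.0, 66.0: 26.0, 69.0: 36.0}
f wrist best phi 54.0 x -6.0 78.7 per phi {36.0: 44.0, 39.0: 34.0, 42.0: 45.0, 45.0: 67.0, 48.0: 58.0, 51.0: 49.0, 54.0: 79.0, 57.0: 60.0, 60.0: 51.0, 63.0: 54.0, 66.0: 58.0, 69.0: 61.0}
f top best phi 70.5 x -5.0 81.3 per phi {36.0: 59.0, 39.0: 55.0, 42.0: 54.0, 45.0: 53.0, 48.0: 51.0, 51.0: 50.0, 54.0: 49.0, 57.0: 51.0, 60.0: 56.0, 63.0: 65.0, 66.0: 76.0, 69.0: 81.0}
f scene best phi 36.0 x -2.0 93.1 per phi {36.0: 93.0, 39.0: 91.0, 42.0: 87.0, 45.0: 81.0, 48.0: 78.0, 51.0: 79.0, 54.0: 80.0, 57.0: 78.0, 60.0: 77.0, 63.0: 80.0, 66.0: 81.0, 69.0: 77.0}
0.05 shift [ 0.0094  0.0257 -0.0966] dr [ 0.0016  0.0001 -0.0023]
0 shift [ 0.0149  0.0392 -0.1445] dr [ 0.0016  0.0001 -0.0023]
```

Emit:
drive_tool(translation=[[0.005, 0.013, -0.05], [0.01, 0.026, -0.098], [0.012, 0.032, -0.122], [0.0148, 0.0384, -0.1464], [0.0148, 0.0384, -0.1464], [0.0148, 0.0384, -0.1464]], dr=[[0.002, 0, -0.002], [0.002, 0, -0.002], [0.002, 0, -0.002], [0.002, 0, -0.002], [0.002, 0, -0.002], [0.002, 0, -0.002]])

```text
time: 12.6
position: [0.5704, -0.1831, 0.0969]
tcp_rot: [[-0.928, 0.356, 0.109], [0.372, 0.887, 0.273], [0.0, 0.294, -0.956]]
contact_force: [-0.1, -0.8, 0.2]
grip_width: 0.0878
grip_force: 0.0
```

Emit:
drive_tool(translation=[[0, 0, 0], [0, 0, 0], [0, 0, 0], [0, 0, 0], [0, 0, 0], [0, 0, 0], [0, 0, 0], [0, 0, 0]], dr=[[0, 0, 0], [0, 0, 0], [0, 0, 0], [0, 0, 0], [0, 0, 0], [0, 0, 0], [0, 0, 0], [0, 0, 0]], jaw=0, squeeze=40)

```text
time: 13.4
position: [0.5703, -0.1825, 0.0969]
tcp_rot: [[-0.927, 0.358, 0.11], [0.375, 0.885, 0.275], [0.001, 0.296, -0.955]]
contact_force: [2.3, 6.1, 3.8]
grip_width: 0.0393
grip_force: 40.0
```

```bash
sed -i 's/^JX,JY,JA=.*/JX,JY,JA=.5612,-.1837,2.7595/' tgt.py; python3 - <<'E'
from tgt import *
s=sensors.observe();print(s['position'],s['contact_force'],s['grip_width'])
z0=s['tcp_rot'][:,2];c=s['position']-.014*z0
ax=np.array([np.cos(JA),np.sin(JA),0]);print("centre",c,jig(-.008,0,.11),"tilt",np.degrees(np.arctan2(z0@[-ax[1],ax[0],0],-z0[2])))
R0=Ro.from_matrix(s['tcp_rot'])
for k in (0,17,34):
  Q=Ro.from_rotvec(np.radians(k)*ax);go(Q*R0,c+[0,0,.015]+Q.apply(.014*z0),k)
E
```

```text
[ 0.57034091 -0.18250428  0.09688052] [2.28415839 6.12192333 3.82242787] 0.03925624723271913
centre [ 0.56879783 -0.1863569   0.11025124] [ 0.56862309 -0.1866829   0.11      ] tilt -17.24388024619238
0 shift [0.    0.    0.015] dr [ 0. -0.  0.]
17 shift [-0.0015 -0.0038  0.0144] dr [-0.2753  0.1106 -0.    ]
34 shift [-0.0031 -0.0076  0.015 ] dr [-0.5506  0.2213  0.    ]
```

Emit:
drive_tool(translation=[[0, 0, 0.008], [0, 0, 0.015], [-0.0007, -0.002, 0.0147], [-0.0015, -0.0038, 0.0144], [-0.0023, -0.0057, 0.0147], [-0.0031, -0.0076, 0.015], [-0.0031, -0.0076, 0.015], [-0.0031, -0.0076, 0.015]], dr=[[0, 0, 0], [0, 0, 0], [-0.137, 0.055, 0], [-0.275, 0.1106, 0], [-0.413, 0.166, 0], [-0.551, 0.221, 0], [-0.551, 0.221, 0], [-0.551, 0.221, 0]])

```text
time: 14.2
position: [0.5666, -0.1903, 0.1108]
tcp_rot: [[-0.928, 0.357, -0.108], [0.373, 0.889, -0.267], [0.001, -0.288, -0.958]]
contact_force: [0.6, -0.4, -5.0]
grip_width: 0.0392
grip_force: 40.0
```

```bash
python3 shot.py g wrist top scene; python3 - <<'E'
from roll import *
import roll
s=sensors.observe();z0=s['tcp_rot'][:,2];c=s['position']-.014*z0;print("centre",c,"weight",s['contact_force'])
off=c-jig(-.008,0,.110)
p0=roll.pt
roll.pt=lambda m,phi,x:p0(m,phi,x)+off
scan("g",["wrist","top","scene"],np.arange(72,98,1.),np.arange(-14,2,1.))
E
```

```text
14.35 [ 0.5662 -0.1923  0.1114] [-0.2   0.56  1.74 -0.36  0.93 -1.15] [[-0.927, 0.36, -0.108], [0.376, 0.887, -0.268], [-0.0, -0.289, -0.957]] [-0.1 -0.1 -5.7] 0.03912980055303212 39.99822914600372
centre [ 0.56771336 -0.18855162  0.12475551] weight [-0.07247044 -0.10583594 -5.70825578]
g wrist best phi 91.0 x -5.0 57.9 per phi {72.0: 17.0, 74.0: 17.0, 76.0: 20.0, 78.0: 17.0, 80.0: 22.0, 82.0: 23.0, 84.0: 31.0, 86.0: 31.0, 88.0: 46.0, 90.0: 39.0, 92.0: 29.0, 94.0: 31.0, 96.0: 31.0}
g top best phi 97.0 x -12.0 8.2 per phi {72.0: 3.0, 74.0: 3.0, 76.0: 3.0, 78.0: 4.0, 80.0: 4.0, 82.0: 4.0, 84.0: 4.0, 86.0: 5.0, 88.0: 5.0, 90.0: 6.0, 92.0: 6.0, 94.0: 7.0, 96.0: 8.0}
g scene best phi 92.0 x 1.0 54.0 per phi {72.0: 36.0, 74.0: 38.0, 76.0: 40.0, 78.0: 41.0, 80.0: 43.0, 82.0: 45.0, 84.0: 48.0, 86.0: 50.0, 88.0: 51.0, 90.0: 53.0, 92.0: 54.0, 94.0: 53.0, 96.0: 51.0}
```

Emit:
drive_tool(translation=[[0, 0, 0], [0, 0, 0]], dr=[[0.032, -0.013, 0], [0.065, -0.026, 0]])

```text
time: 14.55
position: [0.5663, -0.1923, 0.1114]
tcp_rot: [[-0.927, 0.367, -0.082], [0.376, 0.904, -0.205], [-0.0, -0.22, -0.975]]
contact_force: [0.1, -0.1, -5.6]
grip_width: 0.0395
grip_force: 40.0
```

Emit:
drive_tool(translation=[[0, 0, 0], [0, 0, 0]], dr=[[0, 0, 0], [0, 0, 0]])

```text
time: 14.75
position: [0.5662, -0.1926, 0.1115]
tcp_rot: [[-0.927, 0.367, -0.083], [0.376, 0.903, -0.207], [-0.001, -0.223, -0.975]]
contact_force: [1.0, -0.5, -4.4]
grip_width: 0.0392
grip_force: 40.0
```

```bash
python3 - <<'E'
from tgt import *
s=sensors.observe();z0=s['tcp_rot'][:,2];c=s['position']-.014*z0;print("centre",c,"want",jig(-.008,0,.110)-c, s['tcp_rot'][:,0],z0)
E
```

```text
centre [ 0.56741463 -0.18969575  0.12517223] want [ 0.00120847  0.00301284 -0.01517223] [-9.26533973e-01  3.76210259e-01 -7.98728525e-04] [-0.08327681 -0.20716436 -0.9747553 ]
```

Emit:
drive_tool(translation=[[0.0012, 0.003, -0.006], [0.0012, 0.003, -0.012], [0.0012, 0.003, -0.014], [0.0012, 0.003, -0.0155], [0.0012, 0.003, -0.0155]], dr=[[0, 0, 0], [0, 0, 0], [0, 0, 0], [0, 0, 0], [0, 0, 0]])

```text
time: 15.25
position: [0.5677, -0.1889, 0.0967]
tcp_rot: [[-0.928, 0.364, -0.084], [0.374, 0.904, -0.209], [-0.0, -0.225, -0.974]]
contact_force: [-4.0, -2.1, 6.0]
grip_width: 0.0392
grip_force: 40.0
```

Emit:
drive_tool(translation=[[-0.0019, 0.0007, 0.0005], [-0.0037, 0.0015, 0.0005], [-0.0056, 0.0022, 0.0005], [-0.0056, 0.0022, 0.0005]], dr=[[0, 0, 0], [0, 0, 0], [0, 0, 0], [0, 0, 0]])

```text
time: 15.65
position: [0.5634, -0.1869, 0.0969]
tcp_rot: [[-0.928, 0.364, -0.081], [0.373, 0.904, -0.209], [-0.003, -0.224, -0.975]]
contact_force: [1.4, -5.2, 0.3]
grip_width: 0.0396
grip_force: 40.0
```

Emit:
drive_tool(translation=[[-0.0009, 0.0004, 0], [-0.0019, 0.0007, 0], [-0.0019, 0.0007, 0]], dr=[[0, 0, 0], [0, 0, 0], [0, 0, 0]])

```text
time: 15.95
position: [0.5624, -0.1865, 0.097]
tcp_rot: [[-0.928, 0.364, -0.079], [0.373, 0.904, -0.209], [-0.005, -0.223, -0.975]]
contact_force: [4.0, -6.4, -1.8]
grip_width: 0.0391
grip_force: 40.0
```

Emit:
drive_tool(translation=[[-0.0014, 0.0006, 0], [-0.0028, 0.0011, 0], [-0.0028, 0.0011, 0]], dr=[[0, 0, 0], [0, 0, 0], [0, 0, 0]])

```text
time: 16.25
position: [0.5627, -0.186, 0.0976]
tcp_rot: [[-0.929, 0.364, -0.072], [0.371, 0.904, -0.21], [-0.011, -0.222, -0.975]]
contact_force: [11.3, -9.1, -6.1]
grip_width: 0.0394
grip_force: 40.0
```

Emit:
drive_tool(translation=[[-0.0014, 0.0006, 0], [-0.0028, 0.0011, 0], [-0.0028, 0.0011, 0]], dr=[[0, 0, 0], [0, 0, 0], [0, 0, 0]])

```text
time: 16.55
position: [0.563, -0.1858, 0.0986]
tcp_rot: [[-0.929, 0.364, -0.066], [0.37, 0.905, -0.212], [-0.018, -0.221, -0.975]]
contact_force: [18.6, -13.0, -8.0]
grip_width: 0.0394
grip_force: 40.0
```

Emit:
drive_tool(translation=[[0.0018, -0.0007, 0], [0.0042, -0.0022, -0.001], [0.0042, -0.0022, -0.001], [0.0042, -0.0022, -0.001]], dr=[[0, 0, 0], [0, 0, 0], [0, 0, 0], [0, 0, 0]])

```text
time: 16.95
position: [0.5624, -0.1867, 0.0967]
tcp_rot: [[-0.928, 0.365, -0.076], [0.373, 0.904, -0.21], [-0.008, -0.223, -0.975]]
contact_force: [6.1, -6.4, 0.3]
grip_width: 0.0392
grip_force: 40.0
```

Emit:
drive_tool(translation=[[0, 0, 0], [0, 0, 0], [0, 0, 0], [0, 0, 0], [0, 0, 0], [0, 0, 0]], dr=[[0, 0, 0], [0, 0, 0], [0, 0, 0], [0, 0, 0], [0, 0, 0], [0, 0, 0]], jaw=1)

```text
time: 17.55
position: [0.5589, -0.1854, 0.0952]
tcp_rot: [[-0.927, 0.365, -0.083], [0.374, 0.904, -0.207], [-0.0, -0.223, -0.975]]
contact_force: [0.4, -1.2, -0.5]
grip_width: 0.084
grip_force: 0.0
```

Emit:
drive_tool(translation=[[0.003, 0.009, 0.04], [0.006, 0.018, 0.08], [0.01, 0.025, 0.12], [0.012, 0.031, 0.17], [0.012, 0.031, 0.21]], dr=[[0, 0, 0], [0, 0, 0], [0, 0, 0], [0, 0, 0], [0, 0, 0]])

```text
time: 18.05
position: [0.5714, -0.1538, 0.308]
tcp_rot: [[-0.928, 0.364, -0.081], [0.373, 0.904, -0.207], [-0.002, -0.223, -0.975]]
contact_force: [0.1, -0.2, -0.6]
grip_width: 0.0881
grip_force: 0.0
```

```bash
python3 - <<'E'
from tgt import *
# viewing pose: camera beyond the far end looking towards the stop. tool x reversed (yaw JA-pi), pitched
s=sensors.observe();print(s['joint_positions'].round(2))
jx=np.array([np.cos(JA),np.sin(JA),0]);jy=np.array([-jx[1],jx[0],0])
for yaw in(JA,JA-np.pi):
    for th in(.5,-.5,-.8):
        R=Ro.from_rotvec(th*jy)*down(yaw);M=R.as_matrix()
        # camera pose in tool: +.071 x, -.161 z ; look = z tilted .254 towards -x
        look=M@np.array([-np.sin(.254),0,np.cos(.254)])
        cam=jig(.09,0,.16)-look*.33;p=cam-M@np.array([.071,0,-.161])
        print(yaw,th,"look",(look@jx).round(2),look[2].round(2),"tcp",p.round(3));go(R,p)
E
```

```text
[-0.17  0.31  1.61 -0.23  1.28 -1.28]
2.7595 0.5 look -0.68 -0.73 tcp [ 0.398 -0.118  0.293]
 shift [-0.1739  0.0359 -0.0146] dr [ 0.0188 -0.5421  0.0569]
2.7595 -0.5 look 0.24 -0.97 tcp [ 0.538 -0.175  0.305]
 shift [-0.0329 -0.0207 -0.0032] dr [ 0.3905  0.3817 -0.0554]
2.7595 -0.8 look 0.52 -0.85 tcp [ 0.575 -0.189  0.279]
 shift [ 0.004  -0.0356 -0.029 ] dr [ 0.4951  0.6616 -0.0891]
-0.38209265358979305 0.5 look -0.24 -0.97 tcp [ 0.417 -0.126  0.305]
 shift [-0.1544  0.0281 -0.0032] dr [-0.582   0.5954  2.9725]
-0.38209265358979305 -0.5 look 0.68 -0.73 tcp [ 0.558 -0.182  0.293]
 shift [-0.0135 -0.0285 -0.0146] dr [-0.8262 -0.0287 -2.9726]
-0.38209265358979305 -0.8 look 0.87 -0.49 tcp [ 0.591 -0.196  0.262]
 shift [ 0.0195 -0.0418 -0.0461] dr [-1.2124  0.1478 -2.7987]
```

Emit:
drive_tool(translation=[[-0.03, 0.006, 0.02], [-0.07, 0.015, 0.02], [-0.11, 0.023, 0.01], [-0.15, 0.031, 0], [-0.174, 0.036, -0.015], [-0.174, 0.036, -0.015], [-0.174, 0.036, -0.015], [-0.174, 0.036, -0.015]], dr=[[0.003, -0.1, 0.01], [0.007, -0.2, 0.02], [0.01, -0.3, 0.03], [0.015, -0.42, 0.045], [0.019, -0.542, 0.057], [0.019, -0.542, 0.057], [0.019, -0.542, 0.057], [0.019, -0.542, 0.057]])

```text
time: 18.85
position: [0.3992, -0.1191, 0.2922]
tcp_rot: [[-0.813, 0.373, 0.446], [0.327, 0.928, -0.18], [-0.481, -0.0, -0.877]]
contact_force: [-0.1, -0.2, 0.7]
grip_width: 0.0876
grip_force: 0.0
```

```bash
python3 shot.py k wrist top; cat > rect.py <<'E'
from roll import *
def rect(c,x,ys,zs):
    W=np.array([[jig(x,y/1e3,z/1e3) for y in ys] for z in zs]).reshape(-1,3)
    u=proj(c,W).reshape(len(zs),len(ys),2).astype(np.float32)
    return cv2.remap(c["color"][:,:,::-1].copy(),u[...,0],u[...,1],cv2.INTER_LINEAR)
E
python3 - <<'E'
from rect import *
c=pickle.load(open("k.pkl","rb"))["wrist"]
ys=np.arange(-50,50,.25);zs=np.arange(210,90,-.25)
a=rect(c,.116,ys,zs);b=rect(c,.090,ys,zs)
cv2.imwrite("pics/k_c.png",cv2.convertScaleAbs(np.hstack([a,b]),alpha=1.2));print(a.shape)
E
```

```text
18.95 [ 0.3995 -0.1191  0.292 ] [-0.28 -0.22  2.28 -0.09  0.58 -1.41] [[-0.814, 0.373, 0.445], [0.327, 0.928, -0.179], [-0.48, -0.0, -0.877]] [ 0.1  0.5 -0.1] 0.0877857163799059 0.0
(480, 400, 3)
```

View pics/k_c.png

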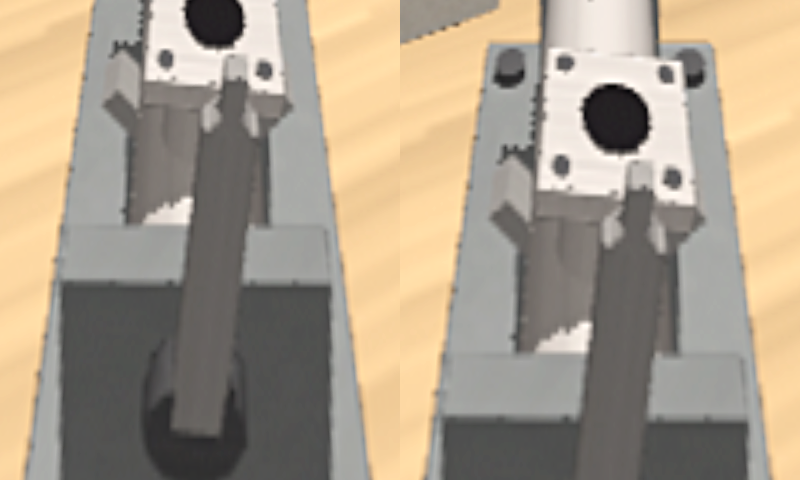

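The left panel shows the needle running from base (198,434) to tip (234,57), about 5.5° towards +y. The right panel shows the flange's near edge from (538,192) to (695,208), about 5.8° the same way. I'll refine both with line fits.

```bash
python3 - <<'E'
from rect import *
c=pickle.load(open("k.pkl","rb"))["wrist"]
ys=np.arange(-50,50,.25);zs=np.arange(210,90,-.25)
A=cv2.GaussianBlur(cv2.cvtColor(rect(c,.116,ys,zs),6),(0,0),2).astype(float);B=cv2.GaussianBlur(cv2.cvtColor(rect(c,.090,ys,zs),6),(0,0),2).astype(float)
def rob(t,e):
    p=np.polyfit(t,e,1)
    for _ in range(6):
        k=np.abs(e-np.polyval(p,t))<1.5*max(.5,np.median(abs(e-np.polyval(p,t))));p=np.polyfit(t[k],e[k],1)
    return p,k.sum()
gx=np.gradient(A,axis=1);gy=np.gradient(B,axis=0)
rows=np.r_[135:395]
for nm,x0,x1 in(("needle L",210,172),("needle R",255,225)):
    e=[];
    for r in rows:
        m=x0+(x1-x0)*(r-120)/300;lo=int(m-9);e.append(lo+np.abs(gx[r,lo:lo+19]).argmax())
    p,n=rob(rows,np.array(e,float));print(nm,np.degrees(np.arctan(-p[0])),n)
cols=np.r_[142:215,262:290]
e=[]
for q in cols:
    m=192+(q-138)*.1;lo=int(m-9);e.append(lo+gy[lo:lo+19,q].argmin())
p,n=rob(cols,np.array(e,float));print("flange near edge",np.degrees(np.arctan(p[0])),n)
for x in(70,235,335): pass
cols=np.r_[50:140,265:340];e=[340+np.abs(gy[340:366,q]).argmax() for q in cols]
p,n=rob(cols,np.array(e,float));print("stop inner top edge (level ref)",np.degrees(np.arctan(p[0])),n)
E
```

```text
needle L 5.58306950607132 171
needle R 7.726526007652418 171
flange near edge 6.374277798468124 69
stop inner top edge (level ref) 0.12922107501799315 107
```

The needle is at about 5.6° and the outlet at about 6°. The flange edge agrees with stop contact to about 0.2 mm, and the robot is clear, so I'm handing in.

```bash
python3 -c "
from bench import ctrl
print(ctrl.hand_in())"
```

```text
the job is handed in; nothing more can be done
None
```

I handed the job in at about 19 s: the pipe lies in both V rests, end against the stop (to about 0.2 mm in the last picture), with the outlet at about 6° and the needle at about 5.6° to the same side.

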